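# Load the purple test cartridge into the reader

### The job

Take the purple-ended test cartridge out of the rack and slide it down into the slot on top of the reader until it is fully home, lowering it in with the gripper rather than dropping it in from above; then let go. Either way round will do. Leave the orange and the blue cartridge standing in the rack.

Things in the scene. Friction and masses are not known exactly. Their poses are not given: they have to be found in the camera images.
- purple_mid (a point): purple-ended test cartridge: upright slab 14 mm thick (its x), 54 wide (its y), 110 tall (z up), 50-100 g, pale grey, top 36 mm purple. Point: its centre, 55 mm above the foot. It stands 32 mm deep in a rack pocket and comes straight up; both broad faces are free above the rack. Grip across the 14 mm by the purple end: once home in the reader only the top 56 mm stand out.
- orange_mid (a point): the same cartridge with an orange end, to be left in the rack; point at its centre. The rack is a fixed grey bar 60 x 250 x 42 mm high with three pockets in a row along the cartridges' y, 80 mm apart; the three cartridges stand in it edge to edge, in any order.
- blue_mid (a point): the same cartridge with a blue end, to be left in the rack; point at its centre.
- reader_slot (a point): vertical slot in a fixed blue-grey reader 150 (x) x 190 (y) x 110 mm high with a dark display on its flat top. Point: centre of the slot's mouth, level with the top. Long side along this y. Mouth 35 x 76 mm, narrowing within 14 mm to 19 x 60; floor 54 mm below this point. A cartridge fully home has its centre 1 mm above this point, its broad faces square to this x.

How it is judged (in metres and radians):
On the way:
1. the purple cartridge, held by the gripper, is lowered at least 20 mm into the reader's slot (z of purple_mid in the frame of reader_slot between -0.02 and 0.035 m and horizontal distance between purple_mid and reader_slot below 0.02 m and contact force between the fingers and purple above 0.5 N), for 0.05 s.
At the end, for the whole second after the job is handed in: Purple cartridge home in the slot: centre at most 11 mm above the mouth (home: 1 mm), within 15 mm of its middle, upright and in line within 10 degrees, released, at rest. Orange and blue stand in the rack, within 30 mm of their starts, upright within 14 degrees (z of purple_mid in the frame of reader_slot below 0.011 m and horizontal distance between purple_mid and reader_slot below 0.015 m and angle between purple_mid's own z axis and vertical below 0.18 rad and angle between the y axis of purple_mid and the y axis of reader_slot, either way round below 0.2 rad and linear speed of purple below 0.02 m/s and distance of each of orange_mid, blue_mid from where it was at the start of the episode below 0.03 m and angle between each of orange_mid, blue_mid's own z axis and vertical below 0.25 rad); the robot touches nothing.
It fails at once if the orange cartridge is taken out of its place in the rack (moved over 30 mm) (distance of orange_mid from where it was at the start of the episode above 0.03 m).
It fails at once if the blue cartridge is taken out of its place in the rack (moved over 30 mm) (distance of blue_mid from where it was at the start of the episode above 0.03 m).
It also fails if it takes over 38 s, if anything falls off the work surface, if the arm or the gripper's body presses on something with over 40 N, if the wrist force passes 120 N, or if a joint passes its speed limit or range.

### The arm

A 7-joint arm with a two-finger parallel gripper is mounted at the origin on the work surface. World frame = base frame: x ahead of the robot, y to its left, z up, the work surface at z = 0. Lengths are in mm, angles in rad, forces in N, time in s.
With the tool pointing down it reaches from about 400 to 925 mm from the base axis. Payload 5.6 kg.
Tool frame: the origin (TCP) lies at the very end of the fingers, on their centre line; the grasp point (between the pads) lies 19 mm behind it (env.hold_point_z is the distance from the TCP to the grasp point, in mm); y points along the fingers, z is the direction in which the jaws open and shut, and the axes are right-handed (so a half turn about y gives the same grasp; the last joint's range is limited). The gripper opens to 85 mm and grips with 20 to 120 N. Pads are 22 mm wide; open, the fingers measure 114 mm over their backs; the gripper's body (76 mm by 85 mm) begins 54 mm behind the grasp point. The pads swing forward as they close: fully open they stand 13 mm farther back than shut.
Start: joints at [1.216, 0.468, -0.012, 1.603, 0.006, 1.071, -0.056], TCP at [199.361, -618.679, 231.29] pointing down, gripper open.
Joint ranges: [-2.53, 2.53], [-0.31, 2.02], [-1.57, 1.55], [0.28, 2.44], [-1.29, 4.43], [0.15, 1.84], [-2.92, 2.92]. Speed limits (rad/s): [2.57, 2.57, 3.14, 3.14, 3.14, 3.14, 3.14].

### API

Orientations are given as a unit quaternion [x, y, z, w].
In Python, from plant import monitor, cams, hand_in, spotter, env gives the robot as it stands.
- The arm moves only by the shell command python3 -m inch 'ROWS'. ROWS is JSON, a list of rows, each a list of 3 entries, a list of its own where there are three numbers: the shift along the tool's x, y, z in m, then the turn about the tool's y in degrees, then the finger opening in m, from 0 to 0.0854. A call has 1 to 5 rows; each row shifts and turns the commanded pose from where the row before left it, along the tool's axes as they then stand; what a row does not reach is not made up. A row lasts 1/8 s, in which the tool goes at most 62.5 mm and 10.7 degrees, less where a joint would pass 70% of its speed; a pose out of reach is approached as far as the arm can. A call is refused whole if a number of a shift passes 0.0625 or a number of a turn 10.7, either way. A call with a gripper value outside its range is refused whole. The fingers move at their own pace and stop on an object; the grip force is fixed at half the most. Time passes only in rows, so rows that do not move let the fingers close. It gives the time, the measured TCP pose, the force and the opening at its end, in the units of the state.
- monitor.get_obs(): the state, without advancing time (a new reading comes with each control period).
- cams.snapshot(name): name is "side" or "top" or "wrist"; returns a dict with "image" (400x640x3 uint8, blue, green, red), "fx", "fy", "cx", "cy" (pixels), "origin" and "rotation" of the camera in the world. Camera axes: x right, y down, z forward; pixel columns grow to the right and rows downward; lengths in mm; the calibration is good to about 2 mm. A picture is of the moment at which its call begins. There is no depth.
- hand_in(): hands the job in, once; it reports no verdict.
Trained networks look in the newest picture that a camera, given by its name, has taken for a name from the list of things; names that differ only in an ending like _2 or _b are one class to them, and where a whole thing is asked for, a point or a joint stands for the part that bears it (a point fixed in the world has none). Each returns a list of dicts, best first, with "conf" (0 to 1); they miss things now and then, are a little off and sometimes report something else, mostly with a low value. They report only what shows in the picture. A call takes as long as a camera call.
- spotter.find_in(camera, thing): "centre" ([row, column] in pixels, amid what is visible of it).
- spotter.silhouettes(camera, thing): "region" (400x640 bool, what is visible of it) and "centre" ([row, column] in pixels, amid what is visible of it).
The state is a dict: "time": time; "joint_positions": joint angles; "joint_vel": joint speeds; "joint_efforts": joint torques, N m; "tool_pos": TCP position; "ee_rot": TCP orientation; "contact_force": force on the tool from outside, world axes, zero at the start; "wrist_torque": the same for the moment, N m; "finger_gap": finger opening in mm.
Only numpy, scipy, OpenCV 4.12 (cv2) and the standard library are available. Lean on these libraries where they do the work, as an engineer would, in place of code of your own. Each camera call takes 0.05 s, during which the arm holds its last target.

## Working session

There is one attempt and no reset: what is moved stays moved. The work goes in short steps, Python scripts to look and compute and a shell command to move; the robot and the scene stay as the last step left them, time stands still between calls to the robot, and variables do not carry over. Pictures are saved under pics/ and viewed, and the job is handed in when it is done.

```bash
ls; mkdir -p pics
python3 - <<'E'
from plant import monitor, cams, spotter, env
import cv2
o=monitor.get_obs()
for k in o: print(k,o[k])
print(env.hold_point_z)
for n in ["side","top","wrist"]:
    s=cams.snapshot(n); cv2.imwrite(f"pics/{n}0.png",s["image"])
    print(n,s["fx"],s["fy"],s["cx"],s["cy"],s["origin"],s["rotation"])
    for t in ["purple_mid","orange_mid","blue_mid","reader_slot"]:
        print(t,[(d["centre"],round(d["conf"],2)) for d in spotter.find_in(n,t)][:3])
E
```

```text
pics
time 0.0
joint_positions [ 1.21598641  0.46835717 -0.01159186  1.60365357  0.0059864   1.07139194
 -0.05624756]
joint_vel [ 4.04352432e-05  1.14396906e-03  4.32564741e-06 -9.81644462e-05
 -1.93855263e-04  3.27178652e-06 -8.53354300e-04]
joint_efforts [ 2.23624374e-04 -5.32382476e+01  2.15507706e-02 -2.51311898e+01
  1.14391753e-02  7.61506381e-03  3.15524247e-06]
tool_pos [ 199.16475825 -618.13696374  230.33890381]
ee_rot [-0.10992389  0.69914417 -0.69791947  0.10964749]
contact_force [0.01139954 0.01221022 0.5854188 ]
wrist_torque [0.02305549 0.00444133 0.04042078]
finger_gap 85.34534235104682
18.700000000000003
side 440.6617299315785 440.6617299315785 321.2102851000483 201.1935476279253 [ 130.07856071 -434.86589988  688.78485229] [ 0.85702833 -0.33245074  0.14709799 -0.36515903]
purple_mid [([147.3, 232.1], 0.56)]
orange_mid [([158.8, 263.5], 0.84)]
blue_mid [([172.2, 291.0], 0.97)]
reader_slot [([286.4, 396.9], 0.73)]
top 430.01271522892193 430.01271522892193 323.9300438997586 197.41486143829346 [ 434.52634713  -13.64411808 1036.17568349] [-0.70436489  0.70720838 -0.03715031  0.04843829]
purple_mid [([201.8, 193.4], 0.64)]
orange_mid [([194.9, 230.5], 0.87)]
blue_mid [([186.4, 262.0], 0.52)]
reader_slot [([202.2, 410.8], 0.82)]
wrist 286.3453547225047 286.3453547225047 318.5911399410987 206.1027821975281 [ 270.37221887 -595.92952738  373.48924296] [ 0.79959917 -0.58202885 -0.08715927  0.11952759]
purple_mid []
orange_mid []
blue_mid []
reader_slot []
```

View pics/side0.png

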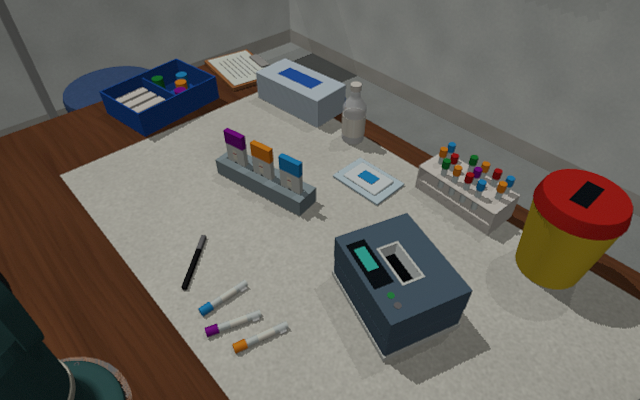

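View pics/top0.png

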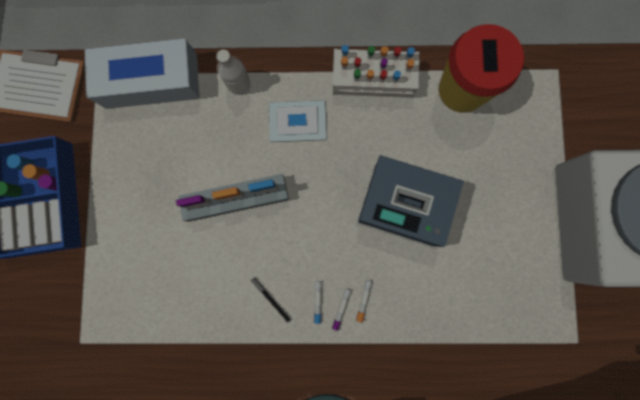

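The side view shows the rack with purple (235,140), orange (261,152) and blue (290,166) ends, and the reader slot at about (402,264). In the top view purple is the leftmost at (190,201) and the slot is at about (411,200). Next I'll segment these by colour and fit the poses.

```bash
cat > h.py <<'E'
import numpy as np, cv2
from scipy.spatial.transform import Rotation as R
from scipy.optimize import least_squares
from plant import monitor, cams, spotter, env
def proj(s,P):
    r=np.array(s["rotation"]); M=R.from_quat(r).as_matrix() if r.size==4 else r
    c=(np.atleast_2d(P)-s["origin"])@M
    return np.c_[s["fx"]*c[:,0]/c[:,2]+s["cx"], s["fy"]*c[:,1]/c[:,2]+s["cy"]]
def ray(s,uv,z):
    r=np.array(s["rotation"]); M=R.from_quat(r).as_matrix()
    d=M@np.array([(uv[0]-s["cx"])/s["fx"],(uv[1]-s["cy"])/s["fy"],1]); o=np.array(s["origin"])
    return o+d*(z-o[2])/d[2]
def box(x,y,yaw,sx,sy,z0,z1,oy=0,ox=0):
    P=np.array([[ox+a*sx/2,oy+b*sy/2,z] for a in(-1,1) for b in(-1,1) for z in(z0,z1)],float)
    c,s_=np.cos(yaw),np.sin(yaw); Q=P.copy()
    Q[:,0]=x+c*P[:,0]-s_*P[:,1]; Q[:,1]=y+s_*P[:,0]+c*P[:,1]; return Q
def hullcent(uv):
    h=cv2.convexHull(uv.astype(np.float32)); m=cv2.moments(h); return np.array([m["m10"]/m["m00"],m["m01"]/m["m00"]])
def cmask(img,col):
    hsv=cv2.cvtColor(img,cv2.COLOR_BGR2HSV); H,S,V=cv2.split(hsv)
    lo,hi={"purple":(135,165),"orange":(8,22),"blue":(95,112)}[col]
    return (H>=lo)&(H<=hi)&(S>120)&(V>40)
E
python3 - <<'E'
from h import *
S={}
for n in["side","top"]:
    S[n]=cams.snapshot(n)
    for col in["purple","orange","blue"]:
        m=cmask(S[n]["image"],col).astype(np.uint8)
        k,l,st,ce=cv2.connectedComponentsWithStats(m)
        print(n,col,[(st[i].tolist(),ce[i].round(1).tolist()) for i in range(1,k) if st[i][4]>30])
    for t in["purple_mid","reader_slot"]:
        for d in spotter.silhouettes(n,t)[:1]:
            ys,xs=np.where(d["region"]); print(n,t,d["conf"],xs.min(),xs.max(),ys.min(),ys.max(),len(xs))
i=S["top"]["image"]; a=cv2.resize(i[150:260,340:480],None,fx=5,fy=5,interpolation=cv2.INTER_NEAREST)
cv2.imwrite("pics/topz.png",a)
i=S["side"]["image"]; a=cv2.resize(i[200:360,320:480],None,fx=3.7,fy=3.7,interpolation=cv2.INTER_NEAREST)
cv2.imwrite("pics/sidez.png",a)
E
```

```text
side purple [([174, 87, 12, 7, 55], [179.1, 89.5]), ([224, 128, 21, 22, 293], [234.2, 138.5]), ([473, 167, 9, 11, 76], [477.1, 171.6]), ([205, 324, 14, 13, 114], [211.5, 329.9])]
side orange [([0, 60, 257, 340, 32216], [89.4, 255.9]), ([175, 79, 12, 10, 80], [180.7, 82.8]), ([364, 120, 68, 47, 1074], [395.0, 144.1]), ([250, 140, 23, 24, 348], [261.2, 151.3]), ([439, 147, 9, 11, 76], [442.9, 151.8]), ([481, 161, 9, 12, 74], [485.1, 166.4]), ([453, 164, 9, 13, 83], [456.9, 170.1]), ([497, 181, 11, 12, 95], [501.6, 186.6]), ([507, 205, 22, 25, 298], [518.9, 216.7]), ([538, 211, 81, 30, 97], [577.7, 232.8]), ([589, 254, 51, 45, 1094], [617.8, 274.2]), ([233, 339, 15, 14, 139], [239.7, 345.6])]
side blue [([63, 59, 156, 77, 6089], [143.7, 92.9]), ([279, 68, 43, 20, 368], [299.9, 77.5]), ([448, 142, 8, 11, 68], [451.1, 146.9]), ([279, 154, 23, 24, 373], [290.1, 164.8]), ([358, 171, 21, 13, 148], [368.1, 176.7]), ([506, 176, 9, 11, 74], [509.9, 180.5]), ([476, 179, 10, 12, 86], [480.8, 184.7]), ([199, 302, 15, 14, 120], [205.6, 308.3])]
side purple_mid 0.71 225 247 129 165 615
side reader_s
[... 667 characters left out ...]
177, 10, 30, 196], [82.5, 190.3]), ([213, 188, 27, 11, 196], [225.6, 193.1]), ([0, 246, 640, 154, 42545], [277.6, 354.0]), ([357, 313, 7, 9, 50], [360.0, 316.8]), ([580, 395, 19, 5, 47], [588.8, 397.4]), ([554, 396, 26, 4, 43], [567.9, 397.5]), ([598, 396, 16, 4, 44], [606.4, 397.3])]
top blue [([342, 46, 7, 8, 39], [344.7, 49.0]), ([408, 48, 7, 9, 44], [410.4, 51.3]), ([109, 56, 54, 23, 982], [135.9, 67.0]), ([394, 71, 6, 8, 33], [396.5, 74.9]), ([289, 115, 17, 10, 164], [296.8, 119.5]), ([0, 137, 72, 121, 3219], [30.8, 180.5]), ([249, 180, 25, 11, 182], [261.1, 185.2]), ([315, 315, 5, 8, 38], [317.0, 318.3])]
top purple_mid 0.74 175 211 195 209 364
top reader_slot 0.86 357 462 155 247 6711
```

View pics/topz.png

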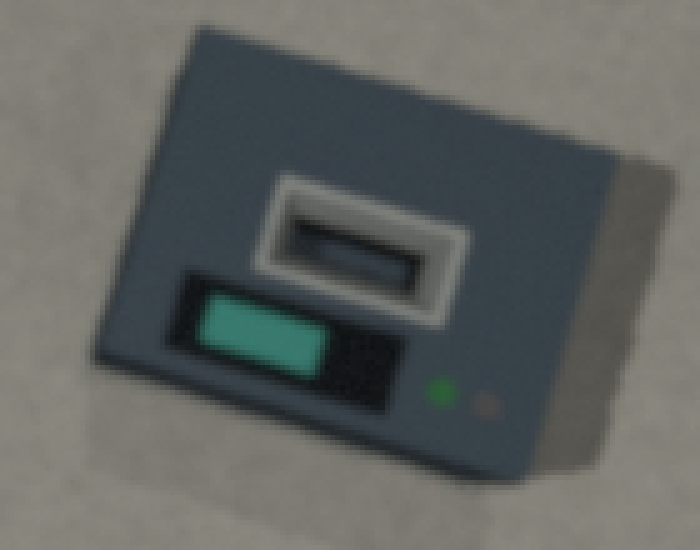

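View pics/sidez.png

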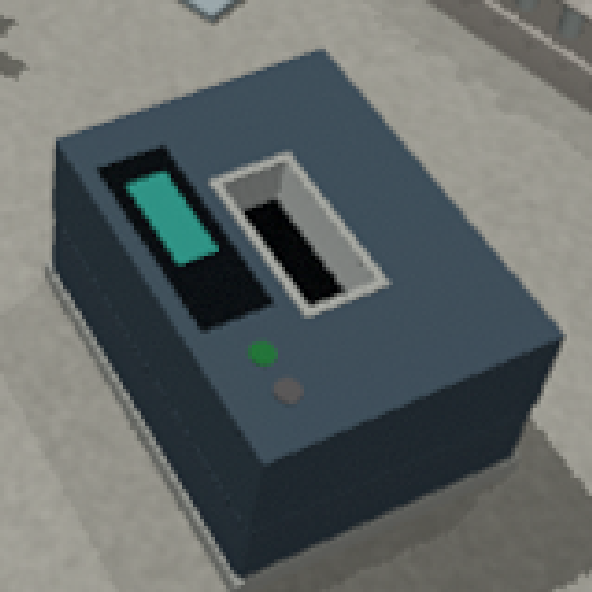

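Zoomed in, the pale slot rim's corners in the top crop are (283,172), (470,230), (443,329) and (253,272). In the side crop they are (210,180), (291,152), (391,284) and (308,318). I'll fit from these.

Run:
```python
from h import *
S={n:cams.snapshot(n) for n in["side","top"]}
ct=np.array([(283,172),(470,230),(443,329),(253,272)])/5-.5+[340,150]
cs=np.array([(210,180),(291,152),(391,284),(308,318)])/3.7-.5+[320,200]
for n,c in(("top",ct),("side",cs)):
    P=np.array([ray(S[n],u,111) for u in c]); print(n,P.round(1)[:,:2].tolist(),P.mean(0).round(1))
    e=[P[(i+1)%4]-P[i] for i in range(4)]
    print([(round(np.hypot(*v[:2]),1),round(np.degrees(np.arctan2(v[1],v[0])),1)) for v in e])
# cartridges
obs={"top":{"purple":(189.5,200.6),"orange":(225.6,193.1),"blue":(261.1,185.2)},"side":{"purple":(234.2,138.5),"orange":(261.2,151.3),"blue":(290.1,164.8)}}
off={"purple":0,"orange":1,"blue":2}
def f(p,cams_=("top","side")):
    r=[]
    for n in cams_:
        for c in obs[n]:
            b=box(p[0],p[1],p[2],14,54,84,120,oy=80*off[c]); r.append(hullcent(proj(S[n],b))-obs[n][c])
    return np.ravel(r)
g=ray(S["top"],obs["top"]["purple"],115); print(g)
g2=ray(S["top"],obs["top"]["blue"],115); y0=np.arctan2(*(g2-g)[[1,0]])-np.pi/2
for cc in(("top",),("side",),("top","side")):
    q=least_squares(lambda p:f(p,cc),[g[0],g[1],y0],x_scale=[10,10,.1]); print(cc,q.x[:2].round(1),np.degrees(q.x[2]).round(2),q.fun.round(1))
o=monitor.get_obs(); M=R.from_quat(o["ee_rot"]).as_matrix(); print(M.round(3))
```

```text
top [[575.9, -155.7], [550.1, -235.7], [507.3, -222.7], [532.4, -141.8]] [ 541.4 -189.   111. ]
[(np.float64(84.0), np.float64(-107.9)), (np.float64(44.7), np.float64(163.1)), (np.float64(84.7), np.float64(72.8)), (np.float64(45.7), np.float64(-17.7))]
side [[535.6, -141.5], [576.6, -155.6], [550.2, -234.7], [509.3, -221.8]] [ 542.9 -188.4  111. ]
[(np.float64(43.4), np.float64(-18.9)), (np.float64(83.4), np.float64(-108.5)), (np.float64(42.8), np.float64(162.5)), (np.float64(84.5), np.float64(71.9))]
[541.19079625 292.33539373 115.        ]
('top',) [542.3 295.5] -167.97 [ 0.2  0.1 -0.2 -0.1 -0.1  0.1]
('side',) [542.7 295.7] -167.5 [-0.1  0.5  0.1  0.2  0.2  0.1]
('top', 'side') [542.3 295.6] -167.61 [ 0.2  0.2 -0.3 -0.3 -0.2 -0.3 -0.2  0.6 -0.1  0.3 -0.   0.3]
[[-0.952 -0.     0.307]
 [-0.307  0.    -0.952]
 [ 0.    -1.    -0.   ]]
```

```bash
cat >> h.py <<'E'
def plan(tx,ty,tz,head,n,cur=None,show=5):
    """print next rows toward world target; head = heading of tool z in deg"""
    o=monitor.get_obs()
    p=np.array(o["tool_pos"]); M=R.from_quat(o["ee_rot"]).as_matrix()
    h=np.degrees(np.arctan2(M[1,2],M[0,2])); dh=(head-h+180)%360-180
    print("t",round(o["time"],2),"pos",p.round(1),"head",round(h,2),"F",np.round(o["contact_force"],1),"gap",round(o["finger_gap"],1),"dh",round(dh,2))
    d=(np.array([tx,ty,tz])-p)/n; turn=np.clip(-dh/max(1,min(n,show)),-10.6,10.6)
    for i in range(min(n,show)):
        print([[round(float(v),4) for v in (M.T@d)/1000],round(float(turn),2)])
        M=M@R.from_euler("y",turn,degrees=True).as_matrix()
E
python3 -c "
from h import *
plan(480,-250,235,12.4,9)"
```

```text
t 1.15 pos [ 199.4 -618.7  231.3] head -72.14 F [-0.5 -0.1  0.1] gap 85.5 dh 84.54
[[-0.0422, -0.0004, -0.0294], -10.6]
[[-0.0469, -0.0004, -0.0212], -10.6]
[[-0.05, -0.0004, -0.0122], -10.6]
[[-0.0514, -0.0004, -0.0027], -10.6]
[[-0.051, -0.0004, 0.0068], -10.6]
```

```bash
python3 -m inch '[[[-0.042,0,-0.029],-10.6,0.085],[[-0.047,0,-0.021],-10.6,0.085],[[-0.050,0,-0.012],-10.6,0.085],[[-0.051,0,-0.003],-10.6,0.085],[[-0.051,0,0.007],-10.6,0.085]]'; python3 -c "
from h import *
plan(490,-230,235,12.4,4,show=4)"
```

```text
time: 1.78
tool_pos: [356.0, -413.6, 231.6]
ee_rot: [0.412, -0.575, 0.575, -0.412]
contact_force: [1.0, -0.8, -0.6]
finger_gap: 85.1
t 1.77 pos [ 356.  -413.6  231.6] head -18.8 F [ 1.  -0.8 -0.6] gap 85.1 dh 31.2
[[-0.0543, -0.0009, 0.0169], -7.8]
[[-0.0515, -0.0009, 0.0241], -7.8]
[[-0.0477, -0.0009, 0.0309], -7.8]
[[-0.0431, -0.0009, 0.0371], -7.8]
```

Tracking matches the plan.

```bash
python3 -m inch '[[[-0.054,0,0.017],-7.8,0.085],[[-0.052,0,0.024],-7.8,0.085],[[-0.048,0,0.031],-7.8,0.085],[[-0.043,0,0.037],-7.8,0.085]]'; python3 -c "
from h import *
plan(542,296,220,12.4,10)"
```

```text
time: 2.28
tool_pos: [491.2, -230.2, 231.6]
ee_rot: [0.551, -0.443, 0.444, -0.551]
contact_force: [1.2, -0.1, 0.5]
finger_gap: 85.0
t 2.27 pos [ 491.2 -230.2  231.6] head 12.29 F [ 1.2 -0.1  0.5] gap 85.0 dh 0.11
[[-0.0503, 0.0011, 0.0162], -0.02]
[[-0.0503, 0.0011, 0.0162], -0.02]
[[-0.0503, 0.0011, 0.0162], -0.02]
[[-0.0503, 0.0011, 0.0162], -0.02]
[[-0.0503, 0.0011, 0.0162], -0.02]
```

```bash
python3 -m inch '[[[-0.05,0,0.016],0,0.085],[[-0.05,0,0.016],0,0.085],[[-0.05,0,0.016],0,0.085],[[-0.05,0,0.016],0,0.085],[[-0.05,0,0.016],0,0.085]]' && python3 -m inch '[[[-0.05,0,0.016],0,0.085],[[-0.05,0,0.016],0,0.085],[[-0.05,0,0.016],0,0.085],[[-0.05,0,0.016],0,0.085],[[0,0,0],0,0.085]]'
python3 - <<'E'
from h import *
plan(542.3,295.6,200,12.4,2)
s=cams.snapshot("wrist"); cv2.imwrite("pics/w1.png",s["image"])
for c in["purple","orange","blue"]:
    print(c,[(d["centre"],round(d["conf"],2)) for d in spotter.find_in("wrist",c+"_mid")][:2])
for k,c in ((0,"purple"),(1,"orange"),(2,"blue")):
    b=box(542.3,295.6,np.radians(12.4),14,54,84,120,oy=-80*k); print(c,proj(s,b).mean(0).round(1))
    m=cmask(s["image"],c).astype(np.uint8); n,l,st,ce=cv2.connectedComponentsWithStats(m)
    print([(st[i].tolist(),ce[i].round(1).tolist()) for i in range(1,n) if st[i][4]>200])
    print(proj(s,b).round(0).tolist() if k==0 else "")
E
```

```text
time: 2.9
tool_pos: [516.4, 31.1, 231.6]
ee_rot: [-0.55, 0.445, -0.445, 0.55]
contact_force: [0.7, 0.8, -0.3]
finger_gap: 85.0
time: 3.52
tool_pos: [535.8, 244.0, 231.5]
ee_rot: [-0.551, 0.443, -0.442, 0.552]
contact_force: [-0.7, -1.3, 0.5]
finger_gap: 85.1
t 3.52 pos [535.8 244.  231.5] head 12.49 F [-0.7 -1.3  0.5] gap 85.1 dh -0.09
[[-0.0244, 0.0158, 0.0088], 0.04]
[[-0.0244, 0.0158, 0.0087], 0.04]
purple [([148.6, 338.0], 0.87)]
orange [([219.0, 334.2], 0.6)]
blue [([294.8, 333.1], 0.9), ([220.3, 339.9], 0.45)]
purple [337.4 146.8]
[([331, 118, 18, 61, 929], [339.4, 147.7])]
[[329.0, 173.0], [330.0, 180.0], [329.0, 117.0], [331.0, 117.0], [343.0, 173.0], [346.0, 180.0], [344.0, 117.0], [348.0, 117.0]]
orange [335.7 227.4]
[([0, 0, 77, 390, 25916], [35.6, 188.3]), ([562, 190, 66, 57, 1241], [589.6, 224.2]), ([329, 198, 17, 62, 928], [336.4, 228.8]), ([523, 278, 46, 48, 1142], [546.1, 301.4])]

blue [334.3 296. ]
[([328, 267, 15, 60, 775], [334.4, 296.3])]
```

View pics/w1.png

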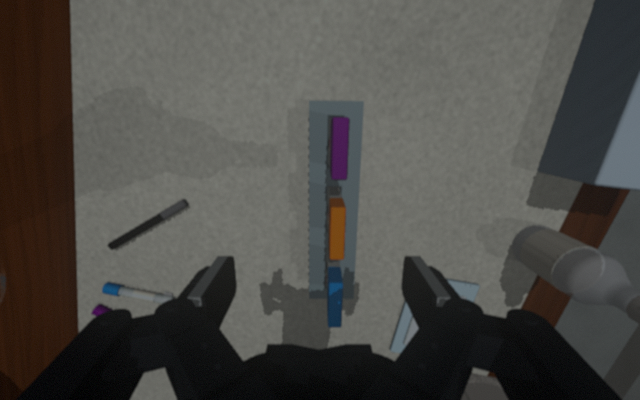

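Wrist view: purple at (340,148), orange (336,229) and blue (334,296), all within 2 px of my prediction. Descending over purple.

```bash
python3 -m inch '[[[-0.026,0,0.009],0,0.085],[[-0.026,0,0.010],0,0.085],[[0,0.030,0],0,0.07],[[0,0.030,0],0,0.06],[[0,0,0],0,0.06]]'; python3 -c "
from h import *
plan(542.8,295.6,84,12.4,3)"
```

```text
time: 4.35
tool_pos: [544.1, 290.6, 169.1]
ee_rot: [0.551, -0.446, 0.445, -0.547]
contact_force: [0.8, -0.5, 0.2]
finger_gap: 59.7
t 4.35 pos [544.1 290.6 169.1] head 11.92 F [ 0.8 -0.5  0.2] gap 59.7 dh 0.48
[[-0.0018, 0.0284, 0.0], -0.16]
[[-0.0018, 0.0284, 0.0], -0.16]
[[-0.0018, 0.0284, 0.0001], -0.16]
```

```bash
python3 -m inch '[[[-0.005,0.028,0],-0.4,0.06],[[0,0.028,0],0,0.06],[[0,0.029,0],0,0.06],[[0,0,0],0,0.06]]'
python3 - <<'E'
from h import *
plan(542.8,295.6,84,12.4,1)
s=cams.snapshot("side"); i=s["image"]; cv2.imwrite("pics/s2.png",cv2.resize(i[80:280,140:400],None,fx=3,fy=3))
E
```

```text
time: 4.85
tool_pos: [543.6, 296.8, 85.7]
ee_rot: [0.552, -0.443, 0.443, -0.55]
contact_force: [-0.2, 0.0, 0.4]
finger_gap: 59.8
t 4.85 pos [543.6 296.8  85.7] head 12.37 F [-0.2  0.   0.4] gap 59.8 dh 0.03
[[0.001, 0.0017, -0.001], -0.03]
```

View pics/s2.png

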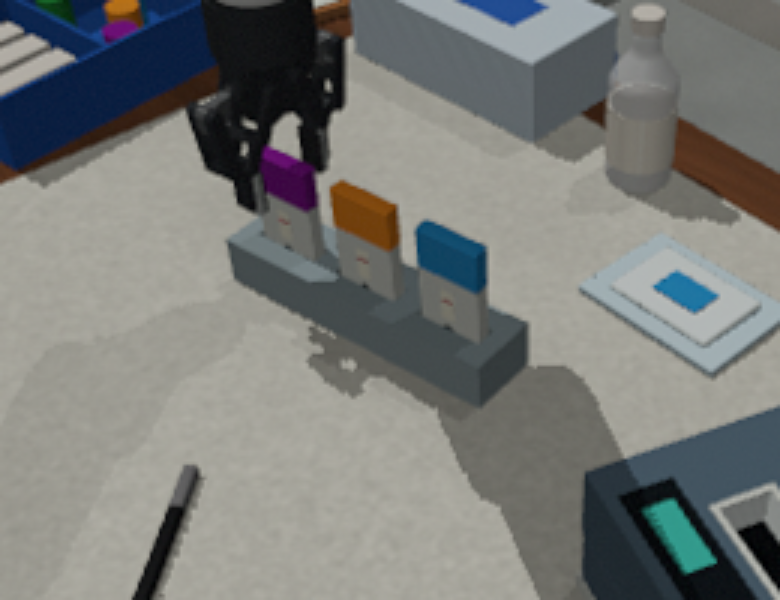

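The open fingers straddle the purple end at crop (285,180), and both neighbours are clear. Closing.

```bash
python3 -m inch '[[[0.001,0.001,-0.0005],0,0.03],[[0,0,0],0,0.0],[[0,0,0],0,0.0],[[0,0,0],0,0.0],[[0,0,0],0,0.0]]'; python3 -m inch '[[[0,0,0],0,0.0],[[0,0,0],0,0.0]]'
```

```text
time: 5.52
tool_pos: [544.0, 297.5, 86.5]
ee_rot: [-0.551, 0.442, -0.443, 0.552]
contact_force: [-0.7, -0.6, 6.8]
finger_gap: 13.4
time: 5.78
tool_pos: [544.0, 297.6, 86.5]
ee_rot: [-0.551, 0.442, -0.443, 0.552]
contact_force: [-0.3, -0.7, 6.4]
finger_gap: 13.1
```

Gripped, gap 13 mm. Lifting straight up.

```bash
python3 -m inch '[[[0,-0.010,0],0,0],[[0,-0.02,0],0,0],[[0,-0.03,0],0,0],[[0,-0.03,0],0,0],[[0,-0.03,0],0,0]]'; python3 -m inch '[[[0,-0.03,0],0,0],[[0,-0.01,0],0,0],[[0,0,0],0,0]]';python3 - <<'E'
from h import *
s=cams.snapshot("side"); i=s["image"]; cv2.imwrite("pics/s3.png",cv2.resize(i[30:230,140:400],None,fx=3,fy=3))
plan(542,-189,240,-17.7,10)
E
```

```text
time: 6.4
tool_pos: [543.4, 297.4, 207.6]
ee_rot: [-0.551, 0.443, -0.443, 0.552]
contact_force: [-0.6, -0.0, -0.9]
finger_gap: 13.1
time: 6.78
tool_pos: [543.5, 297.2, 245.9]
ee_rot: [-0.551, 0.443, -0.443, 0.552]
contact_force: [-0.3, 0.2, -0.6]
finger_gap: 13.2
t 6.83 pos [543.2 296.9 244.8] head 12.45 F [-0.4 -0.1 -0.8] gap 13.2 dh -30.15
[[0.0474, 0.0005, -0.0106], 6.03]
[[0.0483, 0.0005, -0.0056], 6.03]
[[0.0486, 0.0005, -0.0004], 6.03]
[[0.0484, 0.0005, 0.0047], 6.03]
[[0.0476, 0.0005, 0.0097], 6.03]
```

View pics/s3.png

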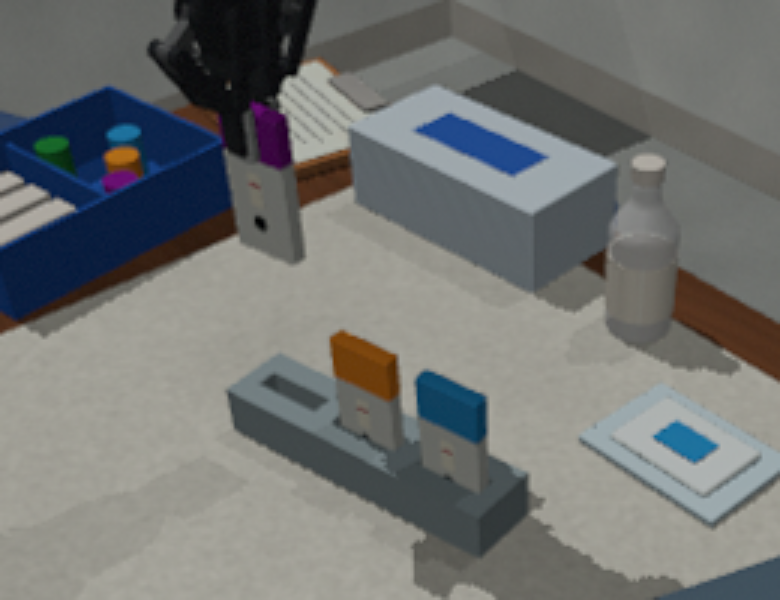

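The cartridge hangs upright in the grip, and orange and blue are still in the rack. Carrying it to the reader at moderate speed.

```bash
python3 -m inch '[[[0.015,0,-0.004],3,0],[[0.03,0,-0.005],3,0],[[0.036,0,-0.006],3,0],[[0.036,0,-0.004],3,0],[[0.036,0,-0.002],3,0]]'; python3 -m inch '[[[0.036,0,0.001],3,0],[[0.036,0,0.003],3,0],[[0.036,0,0.005],3,0],[[0.036,0,0.007],3,0],[[0.036,0,0.009],3,0]]'; python3 -c "
from h import *
plan(542,-189,240,-17.7,5)"
```

```text
time: 7.45
tool_pos: [536.5, 140.0, 244.1]
ee_rot: [-0.488, 0.512, -0.512, 0.487]
contact_force: [-0.1, 0.4, -0.9]
finger_gap: 13.3
time: 8.07
tool_pos: [534.0, -41.9, 244.3]
ee_rot: [-0.417, 0.572, -0.571, 0.416]
contact_force: [-0.1, 0.7, -0.7]
finger_gap: 13.4
t 8.07 pos [534.  -41.9 244.3] head -17.81 F [-0.1  0.7 -0.7] gap 13.4 dh 0.11
[[0.0275, 0.0009, 0.0105], -0.02]
[[0.0275, 0.0009, 0.0105], -0.02]
[[0.0275, 0.0009, 0.0105], -0.02]
[[0.0275, 0.0009, 0.0105], -0.02]
[[0.0275, 0.0009, 0.0105], -0.02]
```

```bash
python3 -m inch '[[[0.030,0,0.011],0,0],[[0.030,0,0.011],0,0],[[0.030,0,0.011],0,0],[[0.015,0,0.006],0,0],[[0,0,0],0,0]]'
python3 - <<'E'
from h import *
plan(542,-189,240,-17.7,2)
o=monitor.get_obs()
for n in["side","top","wrist"]:
    s=cams.snapshot(n); i=s["image"]
    cv2.imwrite(f"pics/{n}4.png",i if n=="wrist" else cv2.resize(i[120:320,300:500] if n=="side" else i[110:260,330:480],None,fx=3 if n=="side" else 4,fy=3 if n=="side" else 4))
    m=cmask(i,"purple").astype(np.uint8); k,l,st,ce=cv2.connectedComponentsWithStats(m)
    print(n,[(st[j].tolist(),ce[j].round(1).tolist()) for j in range(1,k) if st[j][4]>60])
    p=o["tool_pos"]; b=box(p[0],p[1],np.radians(-17.7),14,54,p[2]-76.5,p[2]+33.5)
    print(proj(s,b).round(1).tolist())
E
```

```text
time: 8.7
tool_pos: [540.0, -152.5, 244.6]
ee_rot: [-0.417, 0.571, -0.571, 0.417]
contact_force: [1.4, 0.1, -0.6]
finger_gap: 13.2
t 8.7 pos [ 540.  -152.5  244.6] head -17.72 F [ 1.4  0.1 -0.6] gap 13.2 dh 0.02
[[0.0171, 0.0023, 0.0065], -0.01]
[[0.0171, 0.0023, 0.0065], -0.01]
side [([473, 167, 9, 11, 75], [477.1, 171.7]), ([393, 172, 16, 34, 365], [400.2, 190.1]), ([205, 324, 14, 13, 115], [211.5, 330.0])]
[[391.7, 240.5], [401.1, 188.3], [374.4, 218.0], [381.3, 166.0], [399.3, 237.7], [409.6, 185.6], [381.8, 215.5], [389.5, 163.6]]
top [([38, 174, 18, 15, 207], [46.6, 181.4])]
[[411.0, 204.4], [422.5, 197.9], [385.4, 196.4], [393.2, 188.8], [413.0, 197.8], [424.7, 190.4], [387.4, 189.9], [395.4, 181.4]]
wrist [([622, 70, 18, 14, 142], [632.3, 76.2]), ([74, 143, 18, 11, 166], [82.6, 147.8]), ([302, 216, 34, 130, 3928], [318.5, 279.1])]
[[310.4, 248.3], [303.6, 349.4], [310.1, 185.3], [302.2, 244.0], [327.1, 248.4], [333.4, 349.5], [328.0, 185.3], [335.9, 244.1]]
```

View pics/side4.png

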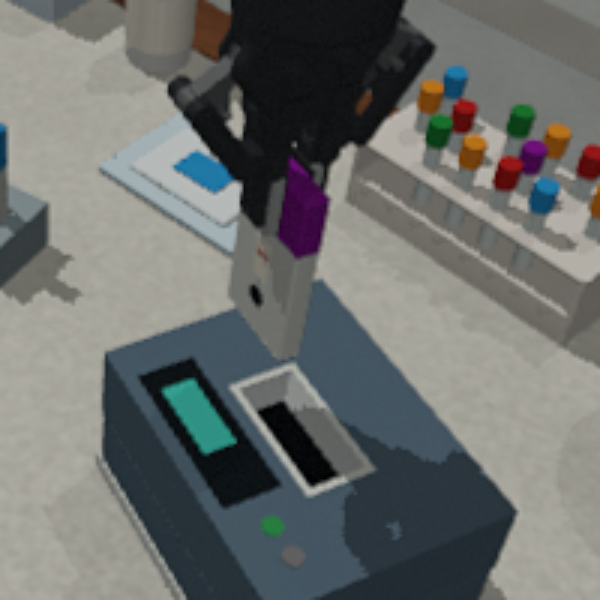

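View pics/wrist4.png

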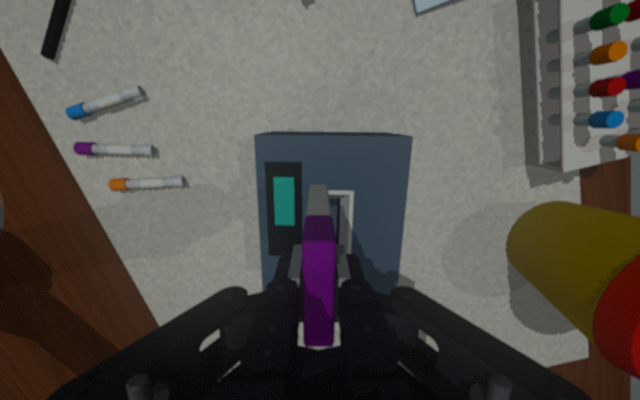

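View pics/top4.png

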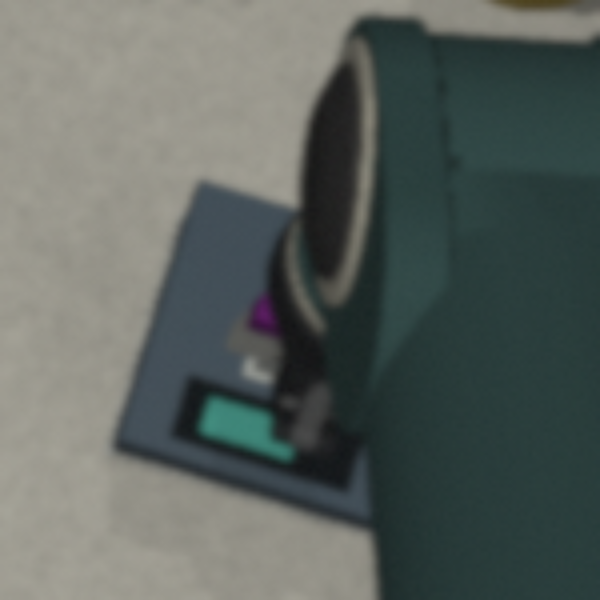

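Side view: the cartridge foot is at about (392,239), near the slot rim and within 2 px of prediction. The wrist view shows it in line with the reader. Moving over the slot and down to just above it.

```bash
python3 -m inch '[[[0.017,0,0.006],0,0],[[0.015,0.010,0.005],0,0],[[0,0.015,0],0,0],[[0,0.015,0],0,0],[[0,0,0],0,0]]'; python3 -c "
from h import *
plan(542.6,-187.5,203,-17.7,1)"
```

```text
time: 9.48
tool_pos: [540.5, -184.3, 203.2]
ee_rot: [-0.419, 0.571, -0.569, 0.418]
contact_force: [-0.6, 0.3, -1.3]
finger_gap: 13.0
t 9.47 pos [ 540.5 -184.3  203.2] head -17.48 F [-0.6  0.3 -1.3] gap 13.0 dh -0.22
[[0.0024, 0.0002, 0.003], 0.22]
```

```bash
python3 -m inch '[[[0.0025,0,0.003],0.2,0],[[0,0,0],0,0]]'
python3 - <<'E'
from h import *
plan(542.6,-187.5,203,-17.7,1)
o=monitor.get_obs(); p=o["tool_pos"]
for n in["side","wrist"]:
    s=cams.snapshot(n); i=s["image"].copy()
    a=(300,120) if n=="side" else (240,150)
    z=cv2.resize(i[a[1]:a[1]+200,a[0]:a[0]+200],None,fx=3,fy=3)
    ax=np.array([-.304,-.953])*1.5
    for b,c in((box(p[0]+ax[0],p[1]+ax[1],np.radians(-17.7),14,54,p[2]-76.5,p[2]+33.5),(0,255,255)),(box(542.1,-188.7,np.radians(-17.7),43,84,110,111),(0,0,255))):
        for u in proj(s,b): cv2.circle(z,tuple(int(v) for v in (u-a+.5)*3),3,c,-1)
    cv2.imwrite(f"pics/{n}5.png",z)
E
```

```text
time: 9.72
tool_pos: [544.3, -188.8, 205.8]
ee_rot: [0.417, -0.571, 0.572, -0.417]
contact_force: [0.4, 0.7, -0.8]
finger_gap: 13.2
t 9.72 pos [ 544.3 -188.8  205.8] head -17.74 F [ 0.4  0.7 -0.8] gap 13.2 dh 0.04
[[-0.0007, 0.0028, -0.002], -0.04]
```

View pics/side5.png

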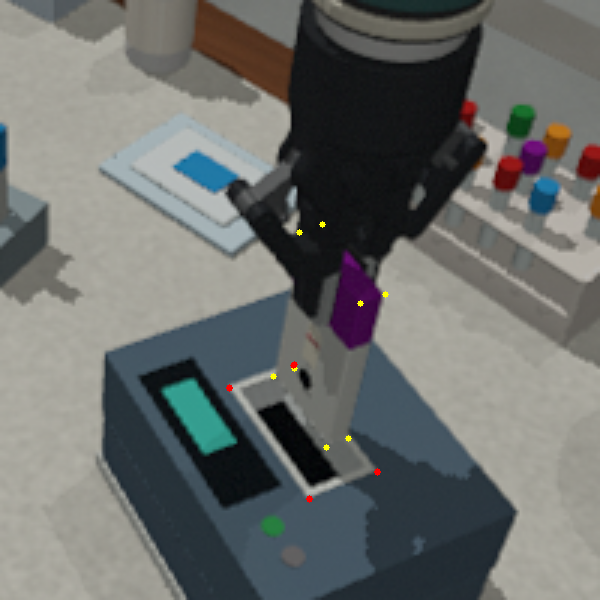

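View pics/wrist5.png

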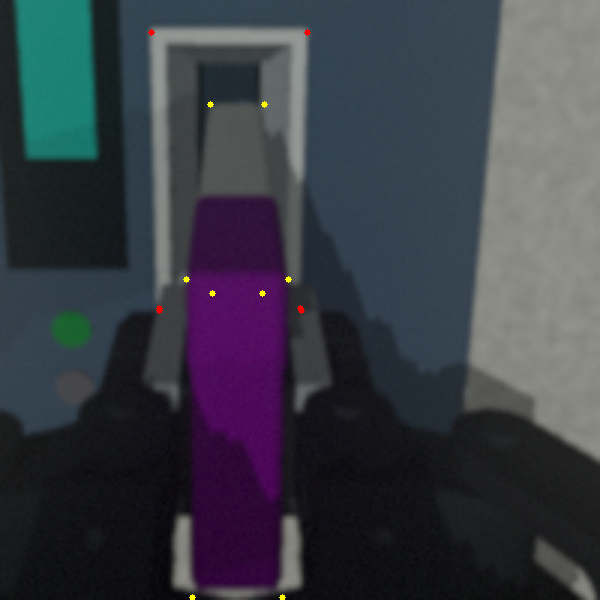

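The rim overlay matches to about 1 px. The cartridge sits about 2 mm too far towards +tool z of the slot (wrist crop columns 237 against 229), and the pose readout agrees. Correcting that and lowering slowly.

```bash
python3 -m inch '[[[-0.0005,0,-0.002],0,0],[[0,0.010,0],0,0],[[0,0.010,0],0,0],[[0,0.005,0],0,0],[[0,0,0],0,0]]'; python3 -m inch '[[[0,0.006,0],0,0],[[0,0.006,0],0,0],[[0,0.004,0],0,0],[[0,0,0],0,0]]'
python3 - <<'E'
from h import *
plan(542.6,-187.5,132.5,-17.7,1)
s=cams.snapshot("wrist");cv2.imwrite("pics/w6.png",cv2.resize(s["image"][150:350,240:440],None,fx=3,fy=3))
s=cams.snapshot("side");cv2.imwrite("pics/s6.png",cv2.resize(s["image"][120:320,300:500],None,fx=3,fy=3))
E
```

```text
time: 10.45
tool_pos: [541.6, -187.4, 179.5]
ee_rot: [-0.417, 0.572, -0.571, 0.417]
contact_force: [0.1, -0.1, -0.2]
finger_gap: 13.3
time: 10.95
tool_pos: [541.7, -187.4, 163.8]
ee_rot: [-0.417, 0.571, -0.571, 0.417]
contact_force: [0.3, 0.3, 0.2]
finger_gap: 13.2
t 10.95 pos [ 541.7 -187.4  163.8] head -17.74 F [0.3 0.3 0.2] gap 13.2 dh 0.04
[[-0.0002, 0.0313, 0.0009], -0.04]
```

View pics/w6.png

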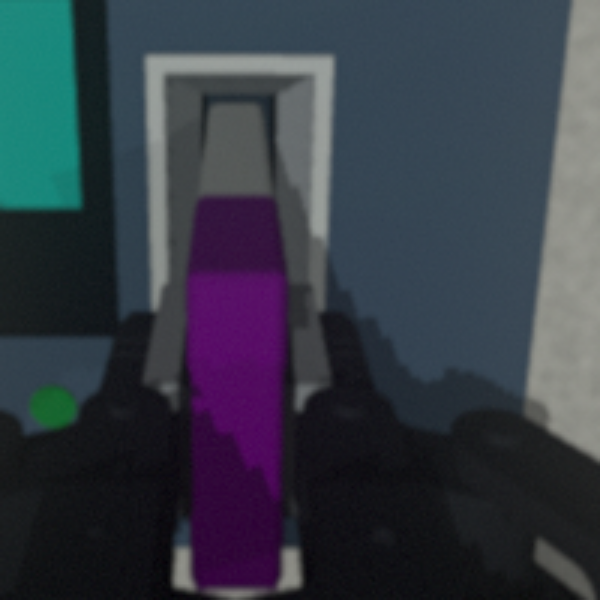

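View pics/s6.png

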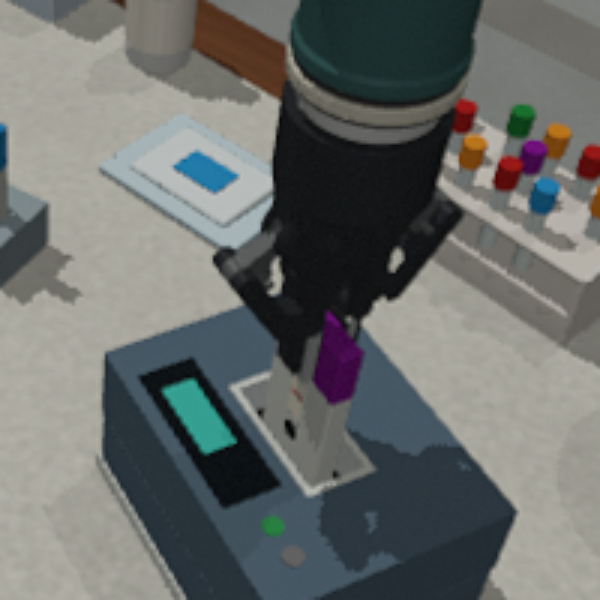

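No contact force: the foot (crop 207–265) is centred in the slot throat (202–275) and about 20 mm in. Continuing down.

```bash
python3 -m inch '[[[0,0.006,0],0,0],[[0,0.006,0],0,0],[[0,0.006,0],0,0],[[0,0.005,0],0,0],[[0,0,0],0,0]]'; python3 -m inch '[[[0,0.003,0],0,0],[[0,0.002,0],0,0],[[0,0.001,0],0,0],[[0,0,0],0,0]]'
```

```text
time: 11.68
tool_pos: [541.6, -187.4, 140.7]
ee_rot: [-0.417, 0.571, -0.571, 0.417]
contact_force: [-0.6, 0.0, -0.2]
finger_gap: 13.1
time: 12.18
tool_pos: [541.9, -187.5, 135.2]
ee_rot: [-0.417, 0.571, -0.571, 0.417]
contact_force: [0.3, 0.3, -0.5]
finger_gap: 13.2
```

```bash
python3 -m inch '[[[0,0.001,0],0,0],[[0,0.001,0],0,0],[[0,0,0],0,0]]';  python3 -m inch '[[[0,0.001,0],0,0],[[0,0,0],0,0]]'
```

```text
time: 12.55
tool_pos: [541.9, -187.5, 133.2]
ee_rot: [-0.417, 0.571, -0.571, 0.417]
contact_force: [-0.5, -0.6, -0.7]
finger_gap: 13.2
time: 12.8
tool_pos: [542.0, -187.5, 132.5]
ee_rot: [0.417, -0.571, 0.571, -0.417]
contact_force: [-0.7, -0.3, 1.9]
finger_gap: 13.2
```

The contact force rises at 132.5 mm, exactly the computed home height. Releasing by opening moderately, then lifting.

```bash
python3 -m inch '[[[0,0,0],0,0.03],[[0,0,0],0,0.045],[[0,0,0],0,0.045],[[0,0,0],0,0.045]]';  python3 -m inch '[[[0,-0.01,0],0,0.045],[[0,-0.03,0],0,0.045],[[0,-0.05,0],0,0.045],[[0,-0.05,0],0,0.045],[[0,0,0],0,0.045]]'; python3 -m inch '[[[0.05,0,0],0,0.045],[[0.06,0,0],0,0.045],[[0.06,0,0],0,0.045],[[0.05,0,0],0,0.045],[[0,0,0],0,0.045]]'
python3 - <<'E'
from h import *
for n in["side","top"]:
    s=cams.snapshot(n); i=s["image"]; a=(300,120) if n=="side" else (330,110)
    z=cv2.resize(i[a[1]:a[1]+200,a[0]:a[0]+200],None,fx=3,fy=3)
    for u in proj(s,box(542.1,-188.7,np.radians(-17.7),14,54,111,166)): cv2.circle(z,tuple(int(v) for v in (u-a+.5)*3),3,(0,255,255),-1)
    cv2.imwrite(f"pics/{n}7.png",z)
    for c in("orange","blue"):
        k,l,st,ce=cv2.connectedComponentsWithStats(cmask(i,c).astype(np.uint8)); print(n,c,[q.round(1).tolist() for q in ce if 250<q[0]<295 and 140<q[1]<190 or 220<q[0]<270 and 180<q[1]<200])
print(monitor.get_obs()["contact_force"],monitor.get_obs()["finger_gap"])
E
```

```text
time: 13.3
tool_pos: [541.9, -187.5, 132.2]
ee_rot: [-0.417, 0.571, -0.571, 0.417]
contact_force: [0.3, 0.2, -0.5]
finger_gap: 45.2
time: 13.92
tool_pos: [544.4, -187.9, 277.6]
ee_rot: [0.415, -0.568, 0.574, -0.419]
contact_force: [-0.4, -0.6, -1.2]
finger_gap: 45.0
time: 14.55
tool_pos: [471.4, -402.0, 271.1]
ee_rot: [-0.415, 0.573, -0.573, 0.414]
contact_force: [0.1, 1.0, -0.8]
finger_gap: 45.1
side orange [[261.2, 151.3]]
side blue [[290.1, 164.8]]
top orange [[225.7, 193.1]]
top blue [[261.1, 185.3]]
[ 0.99077158  1.566179   -0.30568906] 44.901673794789076
```

View pics/side7.png

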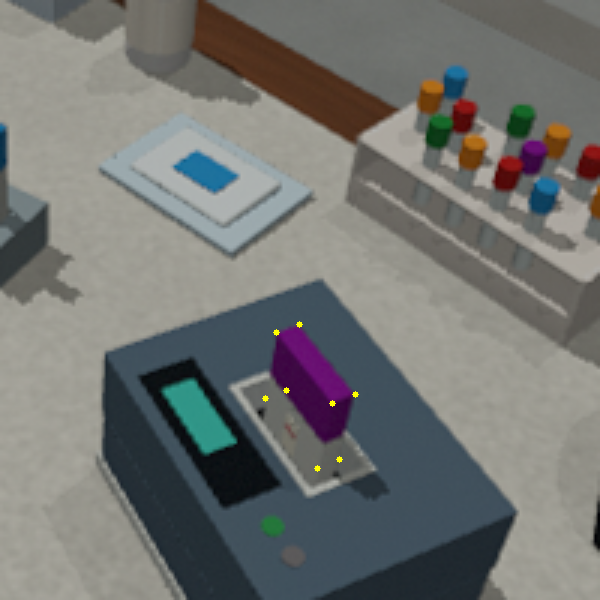

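View pics/top7.png

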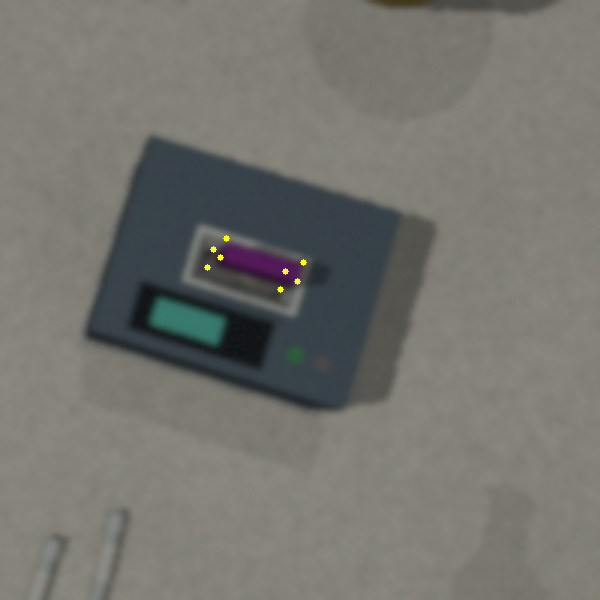

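The purple cartridge stands upright in the slot. Its outline is within about 2 px of the computed home pose in both views, and orange and blue are unmoved.

```bash
python3 -m inch '[[[0,0,0],0,0.045],[[0,0,0],0,0.045],[[0,0,0],0,0.045]]'; python3 -c "
from plant import hand_in
print(hand_in())"
```

```text
time: 15.02
tool_pos: [475.4, -396.2, 272.4]
ee_rot: [0.417, -0.571, 0.571, -0.417]
contact_force: [-0.3, 0.5, 0.2]
finger_gap: 45.3
the job is handed in; nothing more can be done
None
```

I took the purple cartridge from the rack, lowered it into the reader slot in the gripper until it reached the floor, let go, backed the arm clear and handed in. The robot clock was just over 15 s against the 38 s limit. `hand_in()` gives no verdict.

**Seating:** the contact force went from about -0.7 N to +1.9 N with the TCP at 132.5 mm, the height I had computed for fully home. In the last side and top pictures the cartridge stands upright and in line, within about 2 px of the computed home pose.

**Neighbours:** the orange and blue ends are at the same pixels as at the start, within 0.1 px in both views.

**Disagreements:**
- Before insertion, the wrist picture put the cartridge's top about 1–2 mm from where I predicted along the fingers' width. That suggests a slight tilt in the grip, but it went in without measurable side force.
- The seated fit was judged by eye against projected points, not measured separately.

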